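# Find the high spot of a cam with a dial indicator

## Task

Check the plate cam on the grey fixture: first slide the dial indicator fully home towards the cam, so that its sprung plunger presses on the cam's edge. Then, with the indicator left home, turn the cam by the bar handle on its top until the crest of the larger of its two lobes is squarely on the plunger tip, and let go.

Things in the scene. Friction and masses are not known exactly. Their poses are not given: they have to be found in the camera images.
- fixture: Grey base plate, 120 x 310 mm, 14 mm thick, fixed to the bench; origin under its centre. Its y axis runs along it from the cam (axis at y = -90 mm) to the indicator slide. The cam is 18 mm thick steel, its upper face 50 mm above the bench: base circle radius 38 mm, larger lobe crest 53 mm from the axis, smaller lobe crest 45 mm, set 109 deg clockwise (from above) of the larger.
- cam_handle (a point): Centre of the black bar handle on top of the cam, on its upright turning axis, 81 mm above the bench. The bar is 46 mm long, 12 mm wide, 28 mm tall (this point is 14 mm below its top); below it is a hub of 20 mm radius, 55 mm high over the bench. x axis: along the bar, towards the larger lobe's crest; z up. The cam turns stiffly (0.09 N m) and stays where left.
- cam (a joint): Turn of the cam in rad, growing anticlockwise from above, free from -3.1 to 3.1; 0 when the crest of the larger lobe points straight at the plunger. Starts between 0.55 and 1.4, with the plunger between the two lobes: turn it clockwise to 0.
- slide_grip (a point): Grip point in the black upright fin of the indicator slide, 12 mm below its top, 85 mm above the bench. The fin is 12 mm thick along the sliding direction, 36 mm wide across it, free for 50 mm below its top. Axes as the base plate's: the slide goes home along -y. The dial, a flat disc of 28 mm radius, its top 56 mm above the bench, has its centre 55 mm from here towards the cam.
- slide (a joint): Position of the indicator slide along the base plate in m: 0 fully back, 0.05 fully home at its stop by the cam. Starts between 0 and 0.012. Moves against 6 N of friction and stays where it is left.
- plunger (a joint): How far the sprung plunger (10 mm ball tip, 41 mm above the bench, pointing from slide to cam) is pushed in, in m: 0 free, 0.03 at most; spring 0.1 N per mm. With the slide home it reads 0.008 on the base circle, about 0.015 on the smaller lobe's crest, 0.023 on the larger's. The dial's needle turns with it.

How it is judged:
On the way, in this order (a step that is already met when the one before it is completed fails the run):
1. the indicator slide is home with the plunger pressing on the cam (value of joint slide above 0.044 m and value of joint plunger above 0.001 m), for 0.2 s.
2. the larger lobe's crest is on the plunger (value of joint cam between -0.26 and 0.26 rad and value of joint plunger above 0.012 m), for 0.2 s.
At the end, for the whole second after the job is handed in: The indicator slide is within 6 mm of its home stop, the crest of the larger lobe points at the plunger within 15 degrees, the plunger is pushed in by more than 12 mm, and the cam is at rest (all of step 2 and value of joint slide above 0.044 m and velocity of joint cam between -0.05 and 0.05 rad/s); the robot touches nothing.
It fails at once if the larger lobe faces the plunger while the slide is not home (value of joint cam between -0.26 and 0.26 rad and value of joint slide below 0.04 m).
It also fails if it takes over 45 s, if anything falls off the work surface, if the arm or the gripper's body presses on something with over 40 N, if the wrist force passes 120 N, or if a joint passes its speed limit or range.

## Robot

A 7-joint arm with a two-finger parallel gripper is mounted at the origin on a cart in front of the work surface, level with it; the furniture and walls round the work are solid. World frame = base frame: x ahead of the robot, y to its left, z up, the work surface at z = 0. Lengths are in m, angles in rad, forces in N, time in s.
With the tool pointing down it reaches from about 0.4 to 0.85 m from the base axis. Payload 4.5 kg.
Tool frame: the origin (TCP) lies at the very end of the fingers, on their centre line; the grasp point (between the pads) lies 19 mm behind it; z points along the fingers, y is the line along which they close (so a half turn about z gives the same grasp; the last joint's range is limited). The gripper opens to 85 mm and grips with 20 to 120 N. Pads are 22 mm wide; open, the fingers measure 114 mm over their backs; the gripper's body (76 mm by 85 mm) begins 54 mm behind the grasp point. The pads swing forward as they close: fully open they stand 13 mm farther back than shut.
Start: joints at [1.239, 0.689, -0.195, 1.565, 0.157, 0.902, -0.215], TCP at [0.224, -0.584, 0.196] pointing down, gripper open.
Joint ranges: [-3.01, 3.01], [-0.46, 2.08], [-1.47, 1.51], [0.13, 2.56], [-1, 4.14], [0.04, 2.09], [-2.66, 2.66]. Speed limits (rad/s): [2.57, 2.57, 3.14, 3.14, 3.14, 3.14, 3.14].

## Interface

Orientations are given as a rotation vector (axis times angle).
In Python, from plant import status, vision, order gives the robot as it stands.
- The arm moves only by the tool servo_tool, never from a script. Its argument "motion" is a list of rows, each a list of 6 numbers: the shift along the world's x, y, z in m, then the turn, a rotation vector about the world's x, y, z in degrees. In form: [[tx, ty, tz, wx, wy, wz], ...]. A call has 1 to 12 rows; each row is the pose to reach, as a shift and turn from the pose commanded when the call began; what a row does not reach only later rows make up. A row lasts 1/10 s, in which the tool goes at most 50 mm and 8.59 degrees, less where a joint would pass 70% of its speed; a pose out of reach is approached as far as the arm can. A call with a gripper value outside its range is refused whole. "grip" is the opening in per cent of the stroke, from 0 (shut) to 100 (fully open), set as the call begins (left out, the last holds). The fingers move at their own pace and stop on an object; "force" is the grip in N (left out, the last holds). Time passes only in rows, so rows that repeat a pose let the fingers close. It gives the time, the measured TCP pose, the force, the opening and the grip force at its end, in the units of the state.
- status.get_state(): the state, without advancing time (a new reading comes with each control period).
- vision.capture(name): name is "scene" or "top" or "wrist"; returns the picture (420x560x3 uint8, red, green, blue); there is no depth.
- vision.calibration(name): a dict with "fx", "fy", "cx", "cy" (pixels), "R" (3x3) and "t" (3): a world point X has camera coordinates R X + t; the wrist camera has in their place "tool_from_camera" (4x4, takes a point from camera to tool coordinates, whose origin is the TCP and whose axes are the flange's). Camera axes: x right, y down, z forward; pixel columns grow to the right and rows downward; lengths in m; the calibration is good to about 2 mm. A picture is of the moment at which its call begins: read the wrist's pose just before it. calibration takes no time and is no camera call.
- order.finish_job(): hands the job in; it is judged then, once.
The state is a dict: "clock": time; "joint_pos": joint angles; "joint_velocities": joint speeds; "joint_efforts": joint torques, N m; "tool_pos": TCP position; "tcp_rot": TCP orientation; "force": force on the tool from outside, world axes, zero at the start; "wrist_torque": the same for the moment, N m; "opening": finger opening in m; "finger_force": force on a finger pad.
Only numpy, scipy, OpenCV 4.12 (cv2) and the standard library are available. Lean on these libraries where they do the work, as an engineer would, in place of code of your own. Each camera call takes 0.05 s, during which the arm holds its last target. There are 200 camera calls.

## Working session

There is one attempt and no reset: what is moved stays moved. The work goes in short steps, Python scripts to look and compute and a tool call to move; the robot and the scene stay as the last step left them, time stands still between calls to the robot, and variables do not carry over. Pictures are saved under pics/ and viewed, at most 10 in all, crops included, and the job is handed in when it is done.

Besides the shell and the picture viewer there is one more tool, called after "Call:" in YAML: its name, and indented under it one key for each argument. servo_tool: Moves the arm, as the interface text tells. Its arguments: {"type":"object","properties":{"motion":{"type":"array","items":{"type":"array","items":{"type":"number"}}},"grip":{"type":"number"},"force":{"type":"number"}},"required":["motion"]}

```bash
mkdir -p pics; cat > h.py <<'E'
import numpy as np, cv2
from plant import status, vision, order
def snap(n,f):
    im=vision.capture(n); cv2.imwrite('pics/'+f,im[:,:,::-1]); return im
def ray(n,u,v,z):
    c=vision.calibration(n); R=np.array(c['R']); t=np.array(c['t'])
    d=R.T@np.array([(u-c['cx'])/c['fx'],(v-c['cy'])/c['fy'],1]); o=-R.T@t
    return o+d*(z-o[2])/d[2]
E
python3 - <<'E'
from h import *
a=snap('top','top1.png'); b=snap('scene','scene1.png')
s=status.get_state(); print(s)
for n in('top','scene'):
    c=vision.calibration(n); print(n,np.round(-np.array(c['R']).T@np.array(c['t']),3))
E
```

```text
{'clock': 0.1, 'joint_pos': array([ 1.23884127,  0.68989032, -0.19451089,  1.56620278,  0.15731042,
        0.90251893, -0.21509646]), 'joint_velocities': array([ 0.00137964, -0.00177746, -0.00113752, -0.00412035, -0.00012745,
        0.00130469, -0.00065709]), 'joint_efforts': array([-3.23719338e-03, -5.40597153e+01, -1.27105527e+00, -1.58985651e+01,
        9.49376350e-03,  4.43876779e-03, -1.63076515e-05]), 'tool_pos': array([ 0.22325739, -0.58309729,  0.1953801 ]), 'tcp_rot': array([-3.08763864e+00, -5.71159130e-01,  6.71742551e-04]), 'force': array([0.24332247, 0.75539416, 0.24229974]), 'wrist_torque': array([ 0.01261209, -0.00191212, -0.02672156]), 'finger_force': 0.0, 'opening': 0.08528859083235842}
top [0.413 0.129 0.923]
scene [-0.029 -0.313  0.491]
```

View pics/top1.png

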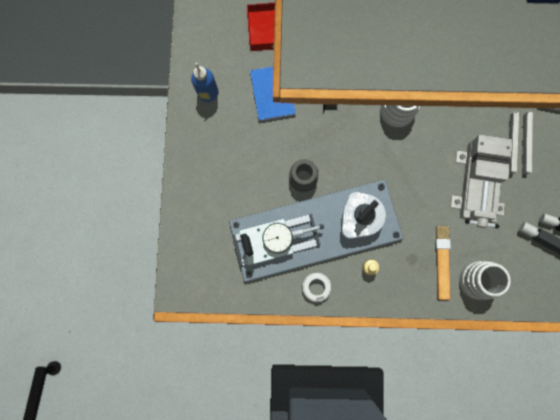

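View pics/scene1.png

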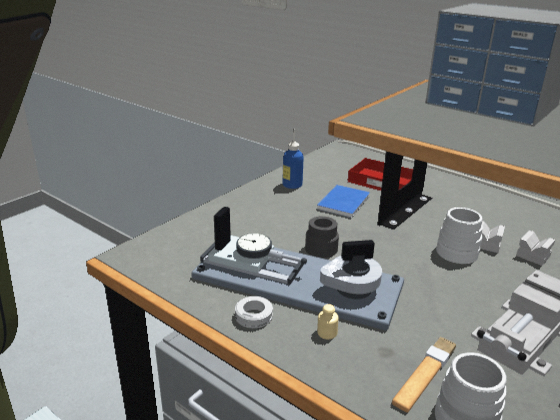

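The top view shows the fixture with corners near (230,222), (385,182), (402,240) and (246,281). The cam bar is at about (366,213) and the fin at about (247,243). The scene view shows the fin at (222,230) and the bar at (357,251).

```bash
python3 - <<'E'
from h import *
im=cv2.imread('pics/top1.png')
P=[ray('top',u,v,.014) for u,v in((230,222),(385,182),(402,240),(246,281))]
print(np.round(P,3)); c=np.mean(P,0); 
y=(P[0]+P[3]-P[1]-P[2])[:2]; print(np.hypot(*y)/2); y/=np.hypot(*y)
a=np.arctan2(y[1],y[0])-np.pi/2; print('c',c,'yaw',np.degrees(a))
print('cam axis',c[:2]-.09*y,'y',y)
g=im.max(2)
for nm,(x0,x1,y0,y1),z in(('bar',(335,390,192,242),.095),('fin',(232,262,226,275),.097)):
    m=(g[y0:y1,x0:x1]<38).astype(np.uint8)
    n,l,s,ce=cv2.connectedComponentsWithStats(m)
    for i in range(1,n):
        if s[i,4]>20: 
            r=cv2.minAreaRect(np.argwhere(l==i)[:,::-1].astype(np.float32)+[x0,y0]); print(nm,s[i,4],r,ray('top',*r[0],z))
s=cv2.resize(im[170:290,220:410],None,fx=4,fy=4,interpolation=cv2.INTER_CUBIC); cv2.imwrite('pics/crop1.png',s)
E
```

```text
[[ 0.537  0.242  0.014]
 [ 0.621 -0.052  0.014]
 [ 0.51  -0.082  0.014]
 [ 0.427  0.208  0.014]]
0.30374967945267894
c [0.52385016 0.07900233 0.014     ] yaw 15.964744402565355
cam axis [ 0.54860428 -0.00752648] y [-0.27504581  0.96143112]
```

View pics/crop1.png

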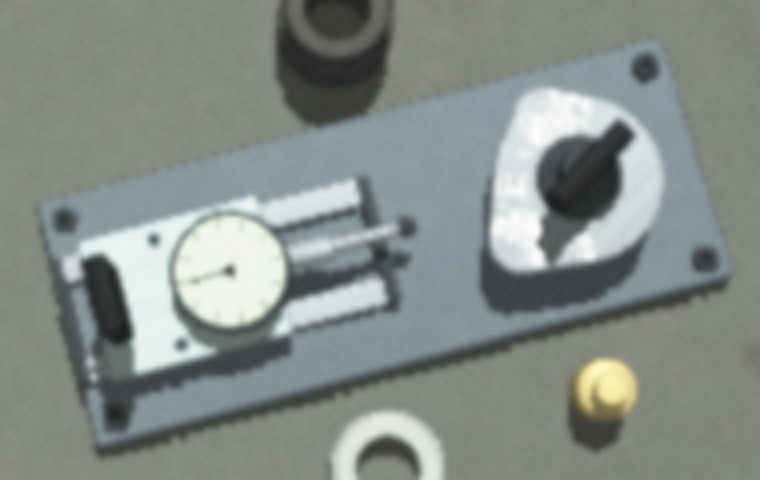

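The crop shows the fin's top edge near (105,297), the bar from (557,195) to (625,130), and the larger lobe at the lower left, (510,265). The plunger tip is at (405,228), and the lobe sits about 30° anticlockwise of it.

```bash
python3 - <<'E'
from h import *
px=lambda u,v:(u/4+220-.4,v/4+170-.4)
a=ray('top',*px(557,195),.095);b=ray('top',*px(625,130),.095)
print('bar',(a+b)/2,np.linalg.norm(a-b),np.degrees(np.arctan2(*(a-b)[[1,0]])))
f=ray('top',*px(102,297),.095);print('fin',f)
print('hub',ray('top',*px(579,178),.055),'tip',ray('top',*px(405,228),.041))
s=status.get_state()
print(f-s['tool_pos'],(a+b)/2-s['tool_pos'])
E
```

```text
bar [ 0.55192303 -0.00471635  0.095     ] 0.04139068532864595 134.70485159502095
fin [0.48881481 0.20460273 0.095     ]
hub [ 0.55136336 -0.00567992  0.055     ] tip [0.52862321 0.07176878 0.041     ]
[ 0.26555742  0.78770002 -0.1003801 ] [ 0.32866564  0.57838094 -0.1003801 ]
```

Call:
servo_tool:
  motion:
    - [0.03,0.04,0,0,0,8]
    - [0.06,0.08,0,0,0,16]
    - [0.09,0.12,0,0,0,24]
    - [0.12,0.16,0,0,0,32]
    - [0.15,0.2,0,0,0,40]
    - [0.17,0.245,0,0,0,48]
    - [0.19,0.29,0,0,0,56]
    - [0.2,0.335,0,0,0,64]
    - [0.21,0.38,0,0,0,72]
    - [0.22,0.425,0,0,0,80]
    - [0.22,0.47,0,0,0,85]
    - [0.22,0.515,0,0,0,85]
  grip: 0
  force: 40

```text
clock: 1.3
tool_pos: [0.4434, -0.0669, 0.1959]
tcp_rot: [-1.889, -2.51, -0.001]
force: [0.4, 1.5, 0.9]
opening: 0.0001
finger_force: 0.0
```

Call:
servo_tool:
  motion:
    - [0.005,0.045,0,0,0,0]
    - [0.01,0.09,0,0,0,0]
    - [0.015,0.135,0,0,0,0]
    - [0.02,0.18,0,0,0,0]
    - [0.025,0.225,0,0,0,0]
    - [0.03,0.27,0,0,0,0]
    - [0.032,0.318,0,0,0,0]
    - [0.032,0.32,-0.03,0,0,0]
    - [0.032,0.32,-0.07,0,0,0]
    - [0.032,0.32,-0.11,0,0,0]
    - [0.032,0.32,-0.13,0,0,0]
    - [0.032,0.32,-0.13,0,0,0]

```text
clock: 2.5
tool_pos: [0.4734, 0.2498, 0.0633]
tcp_rot: [-1.89, -2.507, 0.01]
force: [-0.4, -0.1, -0.5]
opening: 0.0003
finger_force: 0.0
```

```bash
python3 - <<'E'
from h import *
b=snap('scene','scene2.png'); print(status.get_state()['force'])
E
```

```text
[0.3443263  0.01285378 0.28869067]
```

View pics/scene2.png

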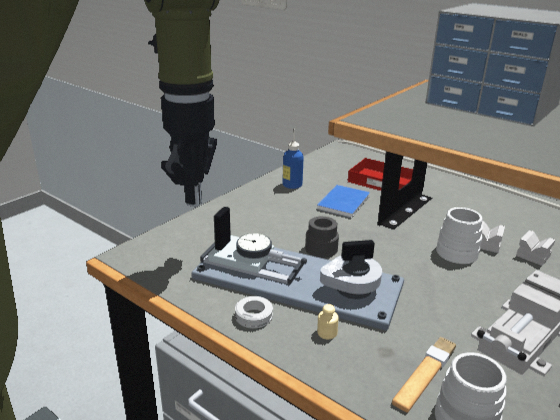

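The gripper tip is at about (195,203), up and left of the fin, which spans (215–230, 210–248). I'll check this against the projected TCP.

```bash
python3 - <<'E'
from h import *
s=status.get_state();print(s['tool_pos'],s['clock'])
c=vision.calibration('scene')
for X in (s['tool_pos'],[.4888,.2046,.097],[.552,-.005,.095],[.524,.079,.014],[.537,.242,.014]):
    p=np.array(c['R'])@X+c['t'];print(c['fx']*p[0]/p[2]+c['cx'],c['fy']*p[1]/p[2]+c['cy'])
for u,v,z in((222,210,.097),(357,243,.095)):print(ray('scene',u,v,z))
c=vision.calibration('top');print(c)
E
```

```text
[0.47461214 0.25077145 0.06505658] 2.55
195.9643273093589 222.94519939089446
222.236215862755 211.15839775625233
359.5537876753842 241.77553069796568
298.6214659506812 275.3055890872274
227.58751186186754 236.69446873640436
[0.49130489 0.2075312  0.097     ]
[ 0.54676389 -0.0039399   0.095     ]
{'fx': 484.3813686981281, 'fy': 484.3813686981281, 'cx': 282.3411645357879, 'cy': 210.78085427077207, 'R': array([[ 0.02424356, -0.99962939, -0.01238267],
       [-0.98676045, -0.0219409 , -0.16069355],
       [ 0.16036231,  0.01611451, -0.98692667]]), 't': array([0.13001701, 0.5587825 , 0.84235882])}
```

```bash
python3 - <<'E'
from h import *
im=cv2.imread('pics/scene2.png'); cv2.imwrite('pics/crop2.png',cv2.resize(im[140:270,130:290],None,fx=4,fy=4,interpolation=cv2.INTER_CUBIC))
E
```

```text
(no output)
```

View pics/crop2.png

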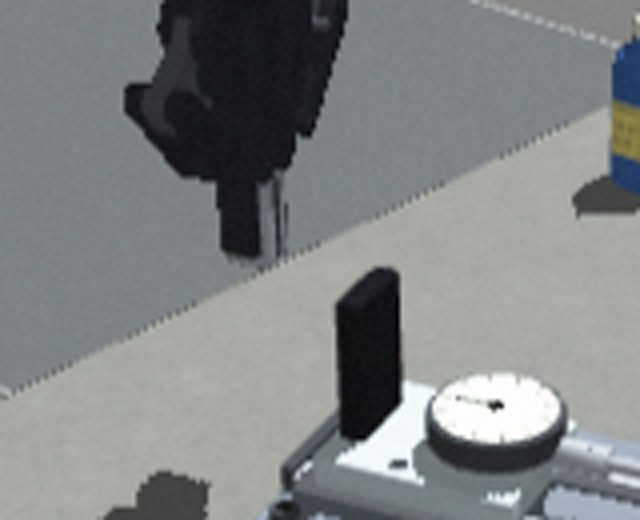

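The fingertip is at crop (250,262), or full-frame (192.5,205.5). That is about 17 px above the predicted point, while the fin matches its prediction. I'll check from the other cameras.

```bash
python3 - <<'E'
from h import *
s=status.get_state()
a=snap('top','t3.png');b=snap('wrist','w3.png');c=snap('scene','s3.png')
k=vision.calibration('top');p=np.array(k['R'])@s['tool_pos']+k['t'];print(k['fx']*p[0]/p[2]+k['cx'],k['fy']*p[1]/p[2]+k['cy'])
print(vision.calibration('wrist')['tool_from_camera'],s['joint_pos'])
up=lambda im:cv2.resize(im,(400,300),interpolation=cv2.INTER_AREA)
g=lambda im,y,x:im[y:y+150,x:x+200]
r=np.vstack([np.hstack([up(g(a,165,180)),up(b)]),np.hstack([up(g(c,120,130)),up(a)])])
cv2.imwrite('pics/m3.png',r[:,:,::-1])
E
```

```text
220.28509322994097 252.82342217629196
[[ 3.85291671e-04 -9.64792925e-01 -2.63010385e-01  6.63866453e-02]
 [ 9.99999771e-01  2.25563457e-04  6.37501654e-04  8.65711593e-04]
 [-5.55731554e-04 -2.63010571e-01  9.64792792e-01 -1.78489244e-01]
 [ 0.00000000e+00  0.00000000e+00  0.00000000e+00  1.00000000e+00]] [-0.33682375  0.79979417 -0.39451212  1.93111363  0.57920087  0.52775728
 -0.85549038]
```

View pics/m3.png

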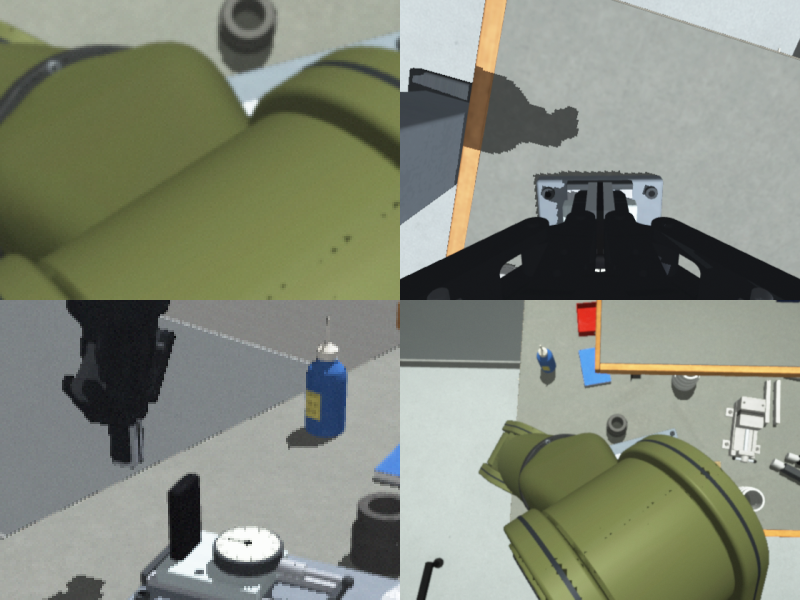

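The wrist view shows the fixture's end edge at row ~247, with corners at about (189,248) and (365,248), and the fingertip just at it near (280,255). Next I'll cast these onto the plate plane.

```bash
python3 - <<'E'
from h import *
from scipy.spatial.transform import Rotation as Ro
s=status.get_state();k=vision.calibration('wrist');T=np.array(k['tool_from_camera']);R=Ro.from_rotvec(s['tcp_rot']).as_matrix()
q=T[:3,:3].T@-T[:3,3];print('tip px',k['fx']*q[0]/q[2]+k['cx'],k['fy']*q[1]/q[2]+k['cy'])
o=R@T[:3,3]+s['tool_pos'];W=[]
for u,v in((189,248),(365,248)):
    d=R@T[:3,:3]@[(u-k['cx'])/k['fx'],(v-k['cy'])/k['fy'],1]; W.append(o+d*(.014-o[2])/d[2])
print(o,W,np.linalg.norm(W[0]-W[1]))
for u,v in((246,281),(230,222)): print(ray('top',u,v,.014))
c=vision.calibration('scene')
print(c)
for u,v in((192.5,205.5),):print(ray('scene',u,v,.065),ray('scene',u,v,.095))
E
```

```text
tip px 277.7534226698168 245.38150594448626
[0.45873767 0.31582193 0.24598984] [array([0.42528239, 0.21490561, 0.014     ]), array([0.53852191, 0.24716205, 0.014     ])] 0.11774407468648769
[0.42710215 0.20782715 0.014     ]
[0.53705309 0.2422119  0.014     ]
{'fx': 531.6806150355808, 'fy': 531.6806150355808, 'cx': 282.5903208910518, 'cy': 205.10376906774974, 'R': array([[ 0.61954739, -0.78466862,  0.02135854],
       [-0.35257926, -0.30248883, -0.88554411],
       [ 0.70131939,  0.54110597, -0.46406405]]), 't': array([-0.23817773,  0.32953905,  0.41794303])}
[0.5126485  0.29935588 0.065     ] [0.47446637 0.25619276 0.095     ]
```

Call:
servo_tool:
  motion:
    - [0,0,-0.012,0,0,0]
    - [0.003,-0.01,-0.013,0,0,0]
    - [0.006,-0.019,-0.013,0,0,0]
    - [0.008,-0.026,-0.013,0,0,0]
    - [0.009,-0.032,-0.013,0,0,0]
    - [0.011,-0.038,-0.013,0,0,0]
    - [0.013,-0.044,-0.013,0,0,0]
    - [0.014,-0.05,-0.013,0,0,0]
    - [0.016,-0.056,-0.013,0,0,0]
    - [0.016,-0.056,-0.013,0,0,0]

```text
clock: 3.7
tool_pos: [0.4917, 0.1975, 0.0533]
tcp_rot: [-1.889, -2.508, -0.006]
force: [-0.3, 4.6, -3.3]
opening: -0.0001
finger_force: 2.3
```

Call:
servo_tool:
  motion:
    - [0.001,-0.005,0,0,0,0]
    - [0.003,-0.01,0,0,0,0]
    - [0.004,-0.015,0,0,0,0]
    - [0.006,-0.02,0,0,0,0]
    - [0.006,-0.02,0,0,0,0]

```text
clock: 4.2
tool_pos: [0.4974, 0.1781, 0.0534]
tcp_rot: [-1.888, -2.508, -0.007]
force: [-1.3, 6.0, -2.9]
opening: 0.0003
finger_force: 3.0
```

```bash
python3 - <<'E'
from h import *
c=snap('scene','s4.png'); cv2.imwrite('pics/c4.png',cv2.resize(c[140:310,150:400,::-1],None,fx=3,fy=3,interpolation=cv2.INTER_CUBIC))
E
```

```text
(no output)
```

View pics/c4.png

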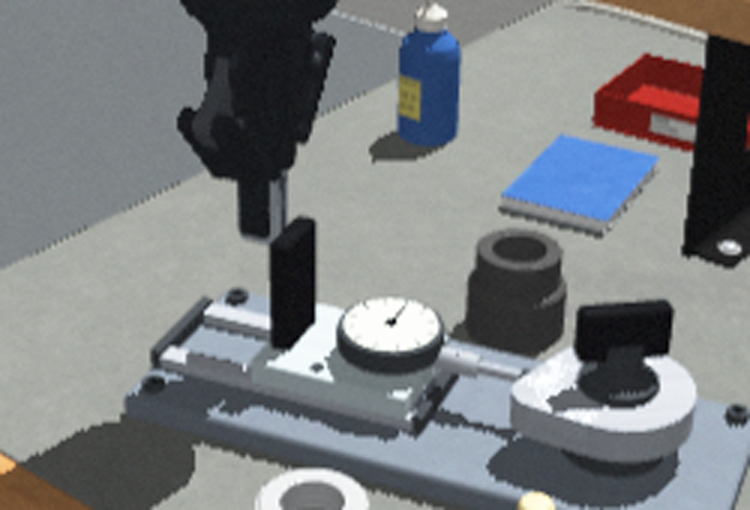

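The fin has moved well forward with the fingers behind its upper part, around crop (255,240). The plunger tip is already close to the cam at about (520,372). I'll keep pushing gently.

Call:
servo_tool:
  motion:
    - [0.001,-0.005,0,0,0,0]
    - [0.003,-0.01,0,0,0,0]
    - [0.004,-0.013,0,0,0,0]
    - [0.004,-0.013,0,0,0,0]

```text
clock: 4.65
tool_pos: [0.4979, 0.1768, 0.0536]
tcp_rot: [-1.87, -2.507, -0.024]
force: [-9.3, 23.5, -4.5]
opening: -0.0003
finger_force: 12.4
```

Call:
servo_tool:
  motion:
    - [0.001,-0.003,0,0,0,0]
    - [0.002,-0.005,0,0,0,0]
    - [0.002,-0.005,0,0,0,0]

```text
clock: 4.95
tool_pos: [0.4979, 0.1769, 0.0538]
tcp_rot: [-1.861, -2.507, -0.031]
force: [-14.4, 30.9, -6.1]
opening: -0.0001
finger_force: 16.7
```

Call:
servo_tool:
  motion:
    - [-0.006,0.022,0,0,0,0]
    - [-0.012,0.045,0,0,0,0]
    - [-0.012,0.045,0.04,0,0,0]
    - [-0.012,0.045,0.085,0,0,0]
    - [-0.012,0.045,0.13,0,0,0]
    - [0,0.01,0.147,0,0,6]
    - [0.01,-0.03,0.147,0,0,12]
    - [0.02,-0.07,0.147,0,0,18]
    - [0.03,-0.11,0.147,0,0,24]
    - [0.04,-0.15,0.147,0,0,30]
    - [0.047,-0.164,0.147,0,0,30]
    - [0.047,-0.164,0.147,0,0,30]
  grip: 100

```text
clock: 6.15
tool_pos: [0.5508, -0.0117, 0.1995]
tcp_rot: [1.189, 2.908, -0.005]
force: [-0.2, 0.8, -0.1]
opening: 0.0856
finger_force: 0.0
```

```bash
python3 - <<'E'
from h import *
print(status.get_state())
c=snap('wrist','w5.png');d=snap('scene','s5.png')
cv2.imwrite('pics/c5.png',np.vstack([np.hstack([c,]),])[:,:,::-1])
E
```

```text
{'clock': 6.15, 'joint_pos': array([ 0.36519315,  0.66906359, -0.7321816 ,  1.77037247,  0.55143737,
        0.92020594,  0.18825768]), 'joint_velocities': array([-0.06067359, -0.01428615, -0.05621367,  0.03362255, -0.02572275,
       -0.02092405, -0.03369454]), 'joint_efforts': array([  1.11429278, -47.21401691,  -7.09778354, -14.20234859,
         0.14144133,   0.10952228,   0.2587258 ]), 'tool_pos': array([ 0.55076002, -0.01166342,  0.19948081]), 'tcp_rot': array([ 1.18886459,  2.90787445, -0.00476593]), 'force': array([-0.15670062,  0.79968708, -0.13558229]), 'wrist_torque': array([ 0.02854178, -0.03863851,  0.03387664]), 'finger_force': 0.0, 'opening': 0.08561787492380094}
```

View pics/c5.png

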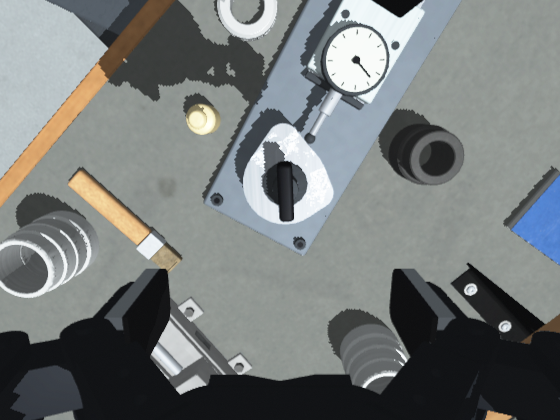

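The wrist view shows the bar from (285,162) to (287,220), nearly in line with the tool. The larger lobe is at (283,127), the plunger tip at (311,137), and the dial centre at (356,60).

```bash
cat >> h.py <<'E'
from scipy.spatial.transform import Rotation as Ro
def wray(s,u,v,z):
    k=vision.calibration('wrist');T=np.array(k['tool_from_camera']);R=Ro.from_rotvec(s['tcp_rot']).as_matrix()
    o=R@T[:3,3]+s['tool_pos'];d=R@T[:3,:3]@[(u-k['cx'])/k['fx'],(v-k['cy'])/k['fy'],1]
    return o+d*(z-o[2])/d[2]
E
python3 - <<'E'
from h import *
s=status.get_state(); s['tool_pos']=np.array([0.55076002,-0.01166342,0.19948081]);s['tcp_rot']=np.array([1.18886459,2.90787445,-0.00476593])
im=cv2.imread('pics/w5.png'); m=(im[155:228,260:310].max(2)<32).astype(np.uint8)
n,l,st,ce=cv2.connectedComponentsWithStats(m); i=1+st[1:,4].argmax(); r=cv2.minAreaRect(np.argwhere(l==i)[:,::-1].astype(np.float32)); print(r,st[i])
A=wray(s,285.5,163,.095);B=wray(s,287,219,.095)
ang=lambda v:np.degrees(np.arctan2(v[1],v[0]))
print('bar',(A+B)/2,np.linalg.norm(A-B),ang(A-B))
t=wray(s,311,137,.041);d=wray(s,356,60,.056);print('tip',t,'dial',d,ang(d-t)); print('axis-dial',ang(d-(A+B)/2))
e=wray(s,206,205,.014)-wray(s,303,254,.014);print('end edge',ang(e),np.linalg.norm(e))
print('tool y',ang(Ro.from_rotvec(s['tcp_rot']).as_matrix()[:,1]),status.get_state()['tool_pos'])
E
```

```text
((24.5, 35.5), (57.0, 15.0), 90.0) [ 17   7  16  58 231]
bar [ 0.55100113 -0.00388386  0.095     ] 0.04477574116005975 137.32064125487253
tip [0.53959317 0.03923938 0.041     ] dial [0.51880191 0.10719309 0.056     ] 107.01212052702391
axis-dial 106.16592681633124
end edge -162.59674760980045 0.11292537823395356
tool y 45.5261775522974 [ 0.54999066 -0.00642419  0.20010658]
```

Call:
servo_tool:
  motion:
    - [0.001,0.002,-0.04,0,0,2]
    - [0.001,0.002,-0.08,0,0,2]
    - [0.001,0.002,-0.11,0,0,2]
    - [0.001,0.002,-0.125,0,0,2]
    - [0.001,0.002,-0.137,0,0,2]
    - [0.001,0.002,-0.137,0,0,2]
    - [0.001,0.002,-0.137,0,0,2]

```text
clock: 6.95
tool_pos: [0.5524, -0.004, 0.0641]
tcp_rot: [1.126, 2.931, 0.002]
force: [0.2, 0.3, 0.6]
opening: 0.0855
finger_force: 0.0
```

Call:
servo_tool:
  motion:
    - [0,0,0,0,0,0]
    - [0,0,0,0,0,0]
    - [0,0,0,0,0,0]
    - [0,0,0,0,0,0]
    - [0,0,0,0,0,0]
    - [0,0,0,0,0,0]
    - [0,0,0,0,0,0]
    - [0,0,0,0,0,0]
  grip: 0
  force: 40

```text
clock: 7.75
tool_pos: [0.5516, -0.0046, 0.0631]
tcp_rot: [-1.127, -2.932, -0.0]
force: [-0.1, 0.3, -0.3]
opening: 0.0001
finger_force: 0.0
```

```bash
python3 - <<'E'
from h import *
print(status.get_state()['tool_pos'])
c=snap('scene','s6.png');d=snap('wrist','w6.png')
a=cv2.resize(c[130:310,270:450],(600,600),interpolation=cv2.INTER_CUBIC)[:,100:500]
b=cv2.resize(d[120:420,180:380],(400,600),interpolation=cv2.INTER_CUBIC)
cv2.imwrite('pics/c6.png',np.hstack([a,b])[:,:,::-1])
E
```

```text
[ 0.55156283 -0.00464032  0.06308021]
```

View pics/c6.png

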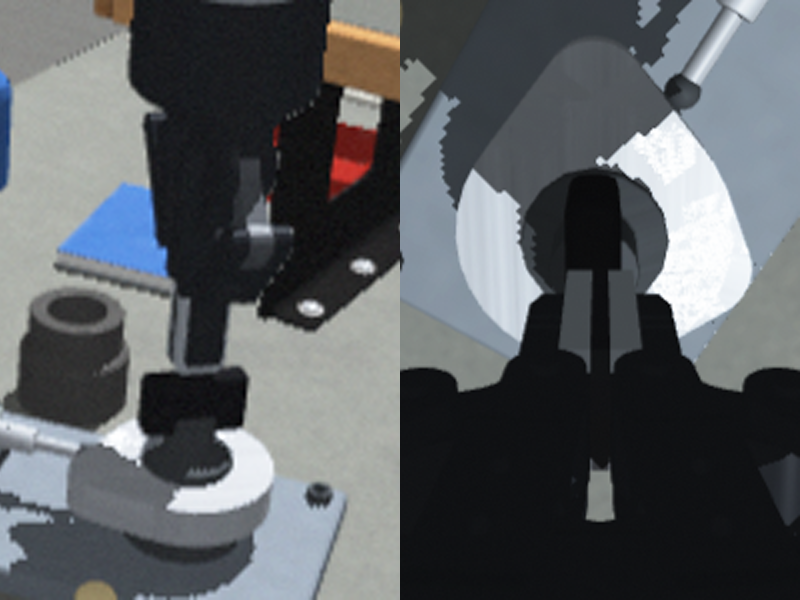

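Both views show the fingers shut just above the bar top: fingertips at scene crop (195,365), bar top at about row 370. The real tips are about 35 mm above the reported TCP, so I'll reopen, go 30 mm lower and close again.

Call:
servo_tool:
  motion:
    - [0,0,0.01,0,0,0]
    - [0,0,0.01,0,0,0]
    - [0,0,0.01,0,0,0]
    - [0,0,0.01,0,0,0]
    - [0,0,0.01,0,0,0]
    - [0,0,0.01,0,0,0]
    - [0,0,0,0,0,0]
    - [0,0,-0.01,0,0,0]
    - [0,0,-0.02,0,0,0]
    - [0,0,-0.03,0,0,0]
    - [0,0,-0.03,0,0,0]
    - [0,0,-0.03,0,0,0]
  grip: 100

```text
clock: 9.05
tool_pos: [0.5513, -0.0045, 0.0327]
tcp_rot: [-1.126, -2.932, 0.0]
force: [-0.4, -0.5, 1.1]
opening: 0.0854
finger_force: 0.0
```

Call:
servo_tool:
  motion:
    - [0,0,0,0,0,0]
    - [0,0,0,0,0,0]
    - [0,0,0,0,0,0]
    - [0,0,0,0,0,0]
    - [0,0,0,0,0,0]
    - [0,0,0,0,0,0]
    - [0,0,0,0,0,0]
    - [0,0,0,0,0,0]
  grip: 0
  force: 40

```text
clock: 9.85
tool_pos: [0.5508, -0.0059, 0.0335]
tcp_rot: [-1.128, -2.932, 0.004]
force: [-2.6, -1.7, 5.6]
opening: 0.0193
finger_force: 38.9
```

Call:
servo_tool:
  motion:
    - [0,0,0,0,0,-3]
    - [0,0,0,0,0,-6]
    - [0,0,0,0,0,-9]
    - [0,0,0,0,0,-12]
    - [0,0,0,0,0,-15]
    - [0,0,0,0,0,-15]

```text
clock: 10.45
tool_pos: [0.5508, -0.0059, 0.0335]
tcp_rot: [1.5, 2.76, -0.004]
force: [-2.0, -2.9, 5.9]
opening: 0.0197
finger_force: 39.2
```

```bash
python3 - <<'E'
from h import *
s=status.get_state();print(s['tool_pos'],s['wrist_torque'],s['force'],s['opening'])
y=Ro.from_rotvec(s['tcp_rot']).as_matrix()[:,1];print(np.degrees(np.arctan2(y[1],y[0])))
c=snap('scene','s7.png');d=snap('wrist','w7.png')
a=cv2.resize(c[130:310,270:450],(600,600),interpolation=cv2.INTER_CUBIC)[:,100:500]
b=cv2.resize(d[20:320,180:380],(400,600),interpolation=cv2.INTER_CUBIC)
cv2.imwrite('pics/c7.png',np.hstack([a,b])[:,:,::-1])
E
```

```text
[ 0.55080924 -0.00585022  0.03352697] [-0.47512597  0.54522003  0.20740531] [-1.9802451  -2.87380369  5.92077732] 0.019669358946927725
32.97108457090328
```

View pics/c7.png

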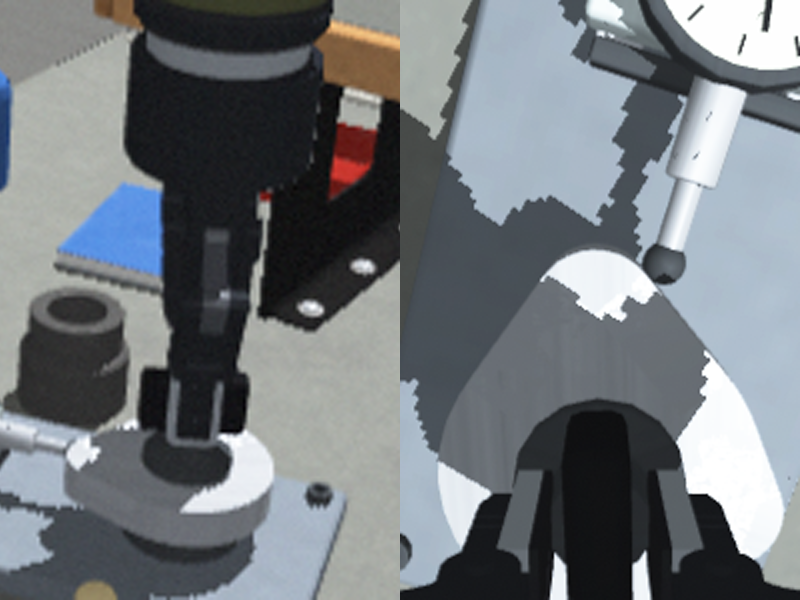

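The bar is held between the fingers and the cam is turning with it: its crest is at panel (597,245) and the plunger ball at (665,265), about 17° further clockwise.

Call:
servo_tool:
  motion:
    - [0,0,0,0,0,-3]
    - [0,0,0,0,0,-6]
    - [0,0,0,0,0,-9]
    - [0,0,0,0,0,-12]
    - [0,0,0,0,0,-15]
    - [0,0,0,0,0,-17]
    - [0,0,0,0,0,-17]
    - [0,0,0,0,0,-17]
    - [0,0,0,0,0,-17]

```text
clock: 11.45
tool_pos: [0.5509, -0.0057, 0.0335]
tcp_rot: [1.891, 2.509, -0.003]
force: [-3.1, -3.1, 6.1]
opening: 0.0195
finger_force: 39.0
```

```bash
python3 - <<'E'
from h import *
s=status.get_state();print(s['tool_pos'],s['wrist_torque'],s['force'],s['opening'])
y=Ro.from_rotvec(s['tcp_rot']).as_matrix()[:,1];print(np.degrees(np.arctan2(y[1],y[0])))
E
```

```text
[ 0.55089586 -0.00572601  0.03350321] [-0.42300837  0.53456954  0.05504235] [-3.06148808 -3.08765473  6.10327519] 0.019545316773236673
15.995743578864785
```

Tool yaw is 16.0°, so the bar lies at 106°, in line with the plunger. Next I'll release and lift.

Call:
servo_tool:
  motion:
    - [0,0,0,0,0,0]
    - [0,0,0,0,0,0]
    - [0,0,0,0,0,0]
    - [0,0,0,0,0,0]
    - [0,0,0,0,0,0]
    - [0,0,0,0,0,0]
    - [0,0,0.02,0,0,0]
    - [0,0,0.06,0,0,0]
    - [0,0,0.1,0,0,0]
    - [0,0,0.14,0,0,0]
    - [0,0,0.167,0,0,0]
    - [0,0,0.167,0,0,0]
  grip: 100

```text
clock: 12.65
tool_pos: [0.5544, -0.0039, 0.2041]
tcp_rot: [1.888, 2.503, 0.009]
force: [0.9, -0.3, 0.0]
opening: 0.0851
finger_force: 0.0
```

```bash
python3 - <<'E'
from h import *
s=status.get_state();print(s['tool_pos'],s['force'],s['opening'])
im=snap('wrist','w8.png')[:,:,::-1]; ang=lambda v:np.degrees(np.arctan2(v[1],v[0]))
g=im.max(2)
# bar: dark blob near middle above fingers; dial: bright yellowish disc circle
x0,y0=250,150
n,l,st,ce=cv2.connectedComponentsWithStats((g[y0:235,x0:325]<32).astype(np.uint8)); i=1+st[1:,4].argmax()
P=np.argwhere(l==i)[:,::-1].astype(np.float32); r=cv2.minAreaRect(P); print('bar',r[0][0]+x0,r[0][1]+y0,r[1:],st[i])
vx,vy,_,_=cv2.fitLine(P,cv2.DIST_L2,0,.01,.01).ravel();print('bar dir px deg',np.degrees(np.arctan2(vy,vx)))
c=cv2.HoughCircles(cv2.cvtColor(np.ascontiguousarray(im),cv2.COLOR_BGR2GRAY)[:180],cv2.HOUGH_GRADIENT,1,40,param1=120,param2=25,minRadius=28,maxRadius=45)
A=wray(s,r[0][0]+x0,r[0][1]+y0,.095);print('bar ctr',A)
for q in ([] if c is None else c[0][:4]):
    d=wray(s,q[0],q[1],.056);print('circ',q,d,np.linalg.norm((d-A)[:2]),ang(d-A))
E
```

```text
[ 0.55436773 -0.00391027  0.20405709] [ 0.86911888 -0.33466377  0.02541166] 0.08511412700693309
bar 273.0 195.0 ((56.0, 14.0), 90.0) [ 16  17  15  57 245]
bar dir px deg -83.50216
bar ctr [ 0.55056377 -0.00293134  0.095     ]
circ [265.5  47.5  40. ] [0.51333513 0.10564786 0.056     ] 0.11478421328436961 108.92534323549377
circ [381.5  92.5  29.9] [0.61674864 0.09886253 0.056     ] 0.12141840898934021 56.968671004802566
```

```bash
python3 -c "
from plant import order
print(order.finish_job())"
```

```text
the job is handed in; nothing more can be done
None
```

I pushed the indicator slide to its stop, turned the cam clockwise until the larger lobe's crest was on the plunger (bar at 106° against a plunger direction of about 106.3°), let go and lifted clear. The job is handed in at about 12.7 s, with no verdict returned.

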